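Hang the vial caddy on the leaning panel

ROBOT

A 6-joint arm with a two-finger parallel gripper is mounted at the origin on the work surface. World frame = base frame: x ahead of the robot, y to its left, z up, the work surface at z = 0. Lengths are in m, angles in rad, forces in N, time in s.
With the tool pointing down it reaches from about 0.3 to 0.875 m from the base axis. Payload 6.4 kg.
Tool frame: the origin (TCP) lies midway between the tips of the shut fingers; the grasp point (between the pads) lies 19 mm behind it; z points along the fingers, y is the direction in which the jaws open and shut (so a half turn about z gives the same grasp; the last joint's range is limited). The gripper opens to 85 mm and grips with 20 to 120 N. Pads are 22 mm wide; open, the fingers measure 114 mm over their backs; the gripper's body (76 mm by 85 mm) begins 54 mm behind the grasp point. The pads swing forward as they close: fully open they stand 13 mm farther back than shut.
Start: joints at [0.905, 0.181, 1.607, -0, 1.354, -0.206], TCP at [0.255, 0.515, 0.21] pointing down, gripper open.
Joint ranges: [-2.99, 2.99], [-0.89, 2.07], [0.3, 2.58], [-1.14, 4.28], [0, 2.63], [-3.12, 3.12]. Speed limits (rad/s): [2.57, 2.57, 3.01, 3.14, 3.14, 3.14].

INTERFACE

Orientations are given as a unit quaternion [w, x, y, z].
In Python, from bench import ctrl gives the robot as it stands. The module is installed in compiled form; this text tells all that it offers.
- The arm moves only by the tool arm_command, never from a script. Its argument "plan" is one flat list of numbers, 4 for each row, row after row: the shift along the tool's x, y, z in mm, then the turn about the tool's z in rad. A call has 1 to 20 rows; each row shifts and turns the commanded pose from where the row before left it, along the tool's axes as they then stand; what a row does not reach is not made up. A row lasts 1/10 s, in which the tool goes at most 50 mm and 8.59 degrees, less where a joint would pass 70% of its speed; a pose out of reach is approached as far as the arm can. A call is refused whole if a number of a shift passes 50 or a number of a turn 0.15, either way. A call with a gripper value outside its range is refused whole. "grip" is the opening, from 0 (shut) to 1 (fully open), set as the call begins (left out, the last holds). The fingers move at their own pace and stop on an object; the grip force is fixed at half the most. Time passes only in rows, so rows that do not move let the fingers close. It gives the time, the measured TCP pose, the force and the opening at its end, in the units of the state.
- ctrl.get_obs(): the state, without advancing time (a new reading comes with each control period).
- ctrl.camera(name): name is "scene" or "top" or "wrist"; returns a dict with "color" (384x512x3 uint8, red, green, blue), "camera_matrix" (3x3 intrinsics, pixels), "eye" and "attitude" of the camera in the world; the wrist camera has in their place "T_tool_cam" (4x4, takes a point from camera to tool coordinates, whose origin is the TCP and whose axes are the flange's). Camera axes: x right, y up, looking along -z (the intrinsics and any distortion apply to the point x, -y, -z); pixel columns grow to the right and rows downward; lengths in m; the calibration is good to about 2 mm. A picture is of the moment at which its call begins: read the wrist's pose just before it. There is no depth.
- ctrl.hand_in(): hands the job in, once; it reports no verdict.
The state is a dict: "time_s": time; "q": joint angles; "dq": joint speeds; "joint_efforts": joint torques, N m; "eef_pos": TCP position; "eef_rot": TCP orientation; "wrist_force": force on the tool from outside, world axes, zero at the start; "torque": the same for the moment, N m; "opening": opening from 0.0 (shut) to 1.0 (fully open).
Only numpy, scipy, OpenCV 4.12 (cv2) and the standard library are available. Lean on these libraries where they do the work, as an engineer would, in place of code of your own. Each camera call takes 0.05 s, during which the arm holds its last target. There are 200 camera calls.

TASK

Take the vial caddy (the white block of vials with the leaning metal back plate) by the top rim of its plate and hang it on the stud of the white leaning panel (the stud is clamped somewhere along the panel's groove): pass the stud's head through the wide part of the keyhole, then let the plate down gently, without forcing it, until the stud's neck is at the top of the narrow slot. Leave the caddy hanging there straight and still, clear of the bench, and do not disturb the other things on the bench.

Things in the scene. Friction and masses are not known exactly. Their poses are not given: they have to be found in the camera images.
- caddy: Loose, about 240 g: white vial block 55 x 100 x 35 mm (x, y, z), aluminium back plate on its -x side. Origin: centre of the block's underside; z up. The plate leans 30 degrees, top towards -x: up the plate is u = (-0.5, 0, 0.866), out of its front n = (0.866, 0, 0.5). It is 100 mm wide, 6 thick; its mid-plane starts at (-25, 0, 0) mm and runs 140 mm along u.
- caddy_grip (a point): Middle of the plate's rim, 130 mm up the plate (10 mm below its upper edge). The rim is the plate's top 32 mm, 10 mm thick along n, 100 mm wide along y: pinch it across its thickness with the fingers pointing down the plate. It lies 2 mm in front of the plate's mid-plane. Same axes as caddy.
- caddy_hole (a point): Centre of the keyhole's wide part, a square opening 19.5 x 19.5 mm through the plate, in its mid-plane, 64 mm up the plate, on its centre line. Same axes as caddy.
- caddy_seat (a point): Where the axis of the stud's neck lies when the caddy hangs: near the top of the keyhole's narrow slot (11 mm wide, runs up from the square opening and ends 88 mm up the plate), in the plate's mid-plane, 84 mm up the plate, 20 mm along u from caddy_hole. Same axes as caddy.
- stand: Fixed stand: base plate 170 x 180 x 10 mm and a white panel 180 mm wide, 10 mm thick, leaning 30 degrees, top towards -x; its front faces +x and up, away from the robot. Origin: on the bench beneath the base; z up. The front face starts at (60, 0, 0) mm and runs 160 mm along u = (-0.5, 0, 0.866), parallel to the caddy's plate when that hangs; upper edge 139 mm above the bench.
- groove (a point): Middle of a 56 mm level groove in the panel's front, 150 mm up it; the point is 3 mm in front of the panel. One steel stud, clamped tight, stands square out of the groove (along n = (0.866, 0, 0.5)), up to 16 mm off the middle along y: where is not given, feel or look for it. Neck 8 mm in diameter, 13 mm long; head 16 mm in diameter, 6 mm thick, bevelled. Same axes as stand.
- rack: Bystander: loose plain vial rack, white block 55 x 100 x 45 mm without a back plate. Origin: centre of its underside.
- jar: Bystander: closed jar with a screw lid, 48 mm in diameter, 62 mm tall. Origin: centre of its underside.
- cup: Bystander: open white plastic cup, 68 mm across the rim, 75 mm tall. Origin: centre of its underside.
- screwdriver: Bystander: screwdriver with a black handle, 160 mm long, lying on the bench along its x axis. Origin: underside of its middle.
There are look-alikes about, which are no part of the job. Leave any turquoise look-alike of the caddy alone. What is shaped like the stand but black is not meant.

How it is judged:
By the outcome, as a careful person would: the job done as asked, in the order asked, and still so for the second after the job is handed in, with the robot touching nothing.
It also fails if it takes over 58 s, if anything falls off the work surface, if the arm or the gripper's body presses on something with over 40 N, if the wrist force passes 120 N, or if a joint passes its speed limit or range.

## Working session

There is one attempt and no reset: what is moved stays moved. The work goes in short steps, Python scripts to look and compute and a tool call to move; the robot and the scene stay as the last step left them, time stands still between calls to the robot, and variables do not carry over. Pictures are saved under pics/ and viewed, about 8 in all and at most 12, crops included, and the job is handed in when it is done.

Besides the shell and the picture viewer there is one more tool, called after "Call:" as a command line: name --argument value ..., lists and objects as JSON in quotes. arm_command: Moves the arm, as the interface text tells. Its arguments: {"type":"object","properties":{"plan":{"type":"array","items":{"type":"number"}},"grip":{"type":"number"}},"required":["plan"]}

```bash
mkdir -p pics; ls; python3 - <<'E'
from bench import ctrl
import cv2,numpy as np,pickle
o=ctrl.get_obs();print({k:np.round(v,3).tolist() for k,v in o.items()})
d={}
for n in("scene","top","wrist"):
    c=ctrl.camera(n);d[n]=c
    cv2.imwrite(f"pics/{n}0.png",c["color"][:,:,::-1])
    print(n,{k:np.round(v,4).tolist() for k,v in c.items() if k!="color"})
pickle.dump(d,open("cams.pkl","wb"))
a=np.hstack
cv2.imwrite("pics/a.png",cv2.resize(d["top"]["color"][:,:,::-1],(800,600),interpolation=cv2.INTER_CUBIC))
cv2.imwrite("pics/b.png",cv2.resize(d["scene"]["color"][:,:,::-1],(800,600),interpolation=cv2.INTER_CUBIC))
E
```

```text
pics
{'time_s': 0.0, 'q': [0.905, 0.182, 1.608, 0.0, 1.354, -0.206], 'dq': [0.003, -0.001, 0.0, 0.001, 0.0, -0.002], 'joint_efforts': [-0.001, -44.489, -35.132, -0.001, 0.009, 0.0], 'eef_pos': [0.255, 0.515, 0.21], 'eef_rot': [-0.0, 0.228, 0.974, -0.001], 'wrist_force': [-0.685, 0.625, 0.181], 'torque': [-0.005, -0.0, -0.004], 'opening': 0.998}
scene {'camera_matrix': [[388.6705, 0.0, 250.7805], [0.0, 388.6705, 197.5329], [0.0, 0.0, 1.0]], 'eye': [1.0659, -0.2497, 0.8784], 'attitude': [0.8217, 0.2702, 0.16, 0.4756]}
top {'camera_matrix': [[354.1221, 0.0, 257.8679], [0.0, 354.1221, 186.3666], [0.0, 0.0, 1.0]], 'eye': [0.4485, 0.0723, 0.9914], 'attitude': [-0.7022, -0.0446, 0.0565, 0.7083]}
wrist {'camera_matrix': [[271.6438, 0.0, 259.4709], [0.0, 271.6438, 191.7066], [0.0, 0.0, 1.0]], 'T_tool_cam': [[-0.0005, 0.9659, 0.2588, 0.0655], [1.0, 0.0002, 0.0014, 0.0005], [0.0013, 0.2588, -0.9659, -0.1635], [0.0, 0.0, 0.0, 1.0]]}
```

View pics/a.png

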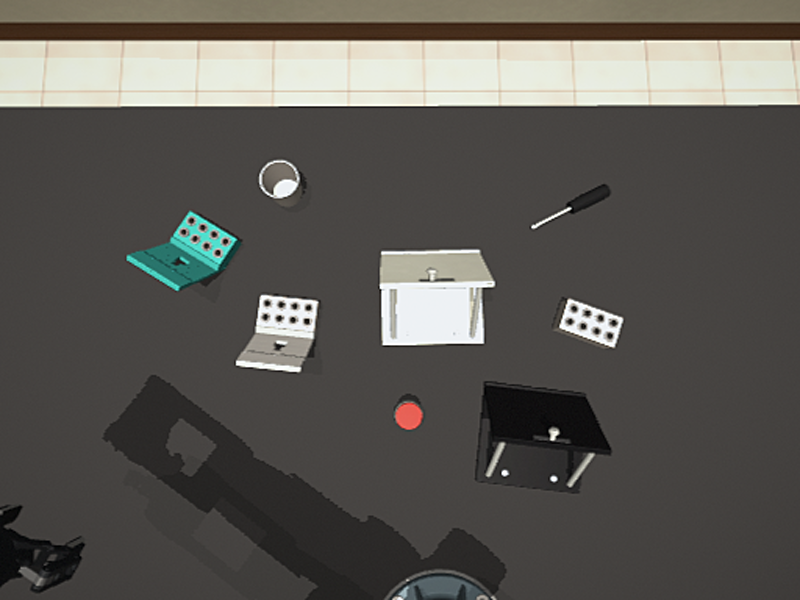

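View pics/b.png

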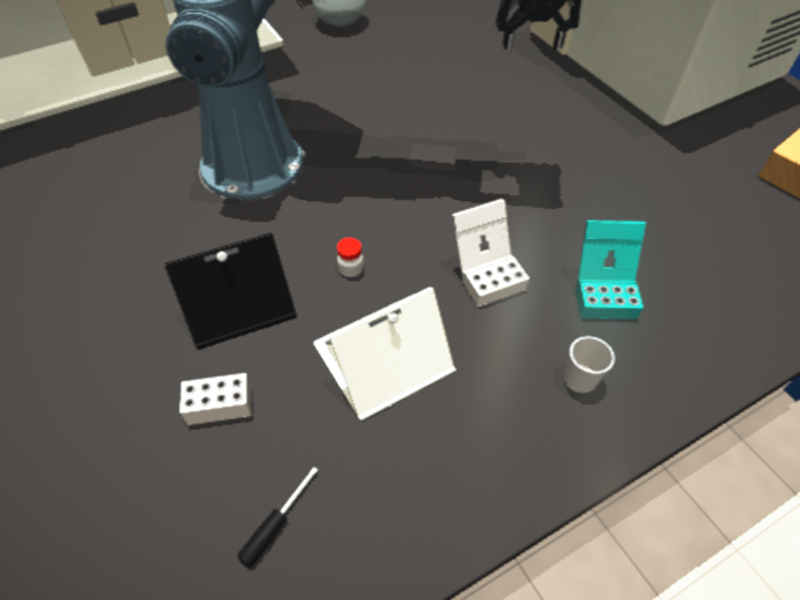

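The first two pictures show the following, as pixel positions in the 800x600 views:

| Object | Top view | Scene view |
|---|---|---|
| White caddy | (280,335) | (490,255) |
| White stand | (435,295) | (385,350) |
| Turquoise look-alike | (185,250) | – |
| Black stand | (545,435) | – |
| Jar | (408,413) | – |

Next I'll enlarge the caddy and stand for measuring.

```bash
python3 - <<'E'
import cv2,pickle,numpy as np
d=pickle.load(open("cams.pkl","rb"))
def crop(n,x,y,w=100,h=75,s=4):
    im=d[n]["color"][y:y+h,x:x+w,::-1]
    im=cv2.resize(im,None,fx=s,fy=s,interpolation=cv2.INTER_CUBIC)
    for i in range(0,w,10):
        cv2.putText(im,str(x+i),(i*s,8),0,.3,(0,255,255));cv2.line(im,(i*s,10),(i*s,h*s),(90,90,0),1) if i else 0
    for i in range(0,h,10):
        cv2.putText(im,str(y+i),(0,i*s+4),0,.3,(0,255,0));cv2.line(im,(20,i*s),(w*s,i*s),(90,90,0),1) if i else 0
    return im
A=np.vstack([np.hstack([crop("top",145,180),crop("top",235,152)]),np.hstack([crop("scene",270,125),crop("scene",195,190)])])
cv2.imwrite("pics/c.png",A)
E
```

```text
(no output)
```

View pics/c.png

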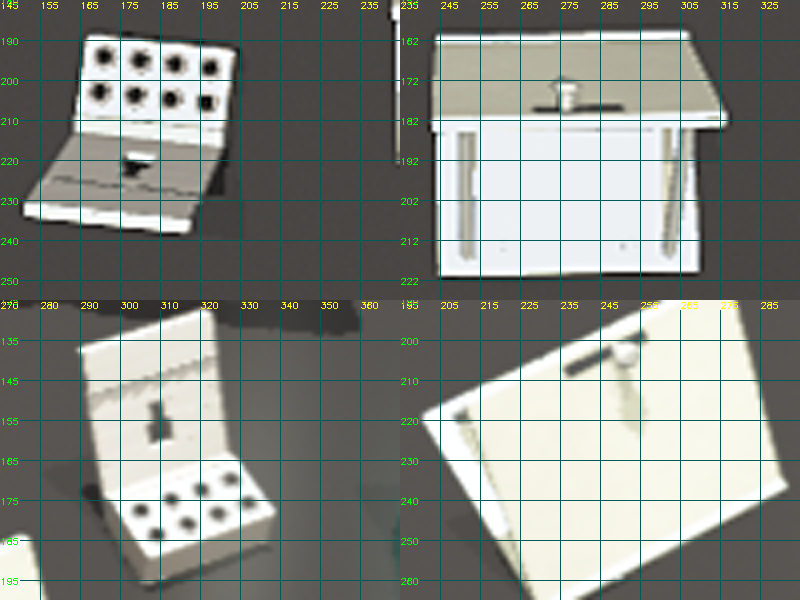

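```bash
cat > h.py <<'E'
import numpy as np,pickle
from scipy.spatial.transform import Rotation as R
from scipy.optimize import least_squares
u=np.array([-.5,0,.866]);n=np.array([.866,0,.5]);Y=np.array([0,1.,0])
def proj(c,P):
    Rw=R.from_quat(np.array(c["attitude"])[[1,2,3,0]]).as_matrix()
    p=(np.atleast_2d(P)-c["eye"])@Rw; K=c["camera_matrix"]
    return np.c_[K[0,0]*p[:,0]/-p[:,2]+K[0,2],K[1,1]*-p[:,1]/-p[:,2]+K[1,2]]
def place(p,L): # p=x,y,yaw in mm/rad
    return (R.from_euler('z',p[2]).apply(L)+[p[0],p[1],0])/1000
C0=np.array([-25,0,0.]);S0=np.array([60,0,0.])
def cad(a,y,b):return C0+a*u+y*Y+b*n
def st(a,y,b):return S0+a*u+y*Y+b*n
def ray(c,px):
    K=np.array(c["camera_matrix"]);v=np.linalg.inv(K)@[px[0],px[1],1]
    Rw=R.from_quat(np.array(c["attitude"])[[1,2,3,0]]).as_matrix()
    v=Rw@[v[0],-v[1],-v[2]];return np.array(c["eye"]),v/np.linalg.norm(v)
def tri(rs):
    A=sum(np.eye(3)-np.outer(v,v) for e,v in rs);b=sum((np.eye(3)-np.outer(v,v))@e for e,v in rs)
    return np.linalg.solve(A,b)
E
python3 - <<'E'
from h import *
d=pickle.load(open("cams.pkl","rb"))
def fit(obs,p0):
    f=lambda p:np.concatenate([(proj(d[c],place(p,L))[0]-px) for c,L,px in obs])
    r=least_squares(f,p0,loss='soft_l1',x_scale=[10,10,.1]);print(np.round(r.x,3),np.degrees(r.x[2]));print(np.round(r.fun.reshape(-1,2),1).tolist());return r.x
co=[("top",[27.5,50,35],(166.75,188.75)),("top",[27.5,-50,35],(204.5,192.5)),
("top",cad(140,50,7),(152,230.75)),("top",cad(140,-50,7),(193,235)),("top",cad(140,50,-3),(151,233.75)),("top",cad(140,-50,-3),(191.75,238.25)),
("scene",[27.5,-50,35],(307,189.25)),("scene",[27.5,50,35],(338.75,177.5)),("scene",cad(140,-50,-3),(289.5,137)),("scene",cad(140,50,-3),(322.75,127))]
pc=fit(co,[450,250,0.])
so=[("top",st(160,90,0),(243,180.75)),("top",st(160,-90,0),(316.25,180)),("top",st(160,90,-10),(243,184.75)),("top",st(160,-90,-10),(316.25,183.75)),
("scene",st(160,-90,-10),(200.5,218.25)),("scene",st(160,90,-5),(277,185.6))]
ps=fit(so,[450,50,0.])
h=tri([ray(d["top"],(276.4,173)),ray(d["scene"],(251.75,203.25))])
print("head",h, [proj(d[c],h) for c in("top","scene")])
l=R.from_euler('z',-ps[2]).apply(h*1000-[ps[0],ps[1],0])-S0
print("head local u,y,n",l@u,l[1],l@n)
print("grip",place(pc,cad(130,0,2)),"hole",place(pc,cad(64,0,0)),"seat",place(pc,cad(84,0,0)))
pickle.dump((pc,ps),open("fit.pkl","wb"))
E
```

```text
[ 5.50208e+02  2.56506e+02 -1.17000e-01] -6.713837040307938
[[-0.0, -0.6], [-1.2, -0.4], [-1.1, -0.3], [-0.9, -0.1], [-0.0, 0.3], [0.2, 0.2], [-0.4, -0.0], [-0.4, 0.6], [-0.9, 0.2], [-2.2, 0.2]]
[6.06429e+02 2.96700e+00 1.00000e-03] 0.05576484650230852
[[0.1, -0.3], [0.5, -0.2], [0.2, -0.5], [0.3, -0.1], [8.5, -3.6], [-0.9, -0.9]]
head [0.60375977 0.01183123 0.14095104] [array([[276.32943668, 172.96380285]]), array([[251.66727822, 203.25368157]])]
head local u,y,n 153.39369347444077 8.867125396478526 16.21180902700773
grip [0.46254502 0.26682582 0.11358   ] hole [0.4935986  0.26317026 0.055424  ] seat [0.48366717 0.26433936 0.072744  ]
```

Call:
arm_command --plan '[0, 0, -30, 0, 0, 0, -30, 0]'

```text
time_s: 0.35
eef_pos: [0.2545, 0.5144, 0.2696]
eef_rot: [-0.001, 0.228, 0.974, -0.002]
wrist_force: [-0.2, 1.1, -0.2]
opening: 1.0
```

Call:
arm_command --plan '[-44, -22.5, -2, 0, -44, -22.5, -2, 0, -44, -22.5, -2, 0, -44, -22.5, -2, 0, -44, -22.5, -2, 0, -44, -22.5, -2, 0, -44, -22.5, -2, 0, -44, -22.5, -2, 0, -44, -22.5, -2, 0, -44, -22.5, -2, 0, -44, -22.5, -2, 0, -44, -22.5, -2, 0, -44, -22.5, -2, 0, -44, -22.5, -2, 0, -44, -22.5, -2, 0]'

```text
time_s: 1.85
eef_pos: [0.6976, -0.0818, 0.3]
eef_rot: [-0.0, 0.228, 0.974, 0.0]
wrist_force: [-0.0, 0.2, 0.6]
opening: 1.002
```

```bash
python3 - <<'E'
from bench import ctrl
import numpy as np
o=ctrl.get_obs();print({k:np.round(o[k],3).tolist() for k in("time_s","q","eef_pos","eef_rot","wrist_force")})
E
```

```text
{'time_s': 1.85, 'q': [-0.285, 0.415, 1.135, 0.0, 1.592, -1.396], 'eef_pos': [0.698, -0.082, 0.3], 'eef_rot': [-0.0, 0.228, 0.974, 0.0], 'wrist_force': [-0.004, 0.249, 0.575]}
```

Call:
arm_command --plan '[2, 41, 0, 0, 2, 41, 0, 0, 2, 41, 0, 0, -37.7, 13.4, 0, 0, -37.7, 13.4, 0, 0, -37.7, 13.4, 0, 0, -37.7, 13.4, 0, 0, -37.7, 13.4, 0, 0, -37.7, 13.4, 0, 0]'

```text
time_s: 2.75
eef_pos: [0.9115, 0.0041, 0.2703]
eef_rot: [0.026, 0.228, 0.973, 0.007]
wrist_force: [-0.4, -0.4, 0.9]
opening: 1.001
```

```bash
cat > s.py <<'E'
from bench import ctrl
import numpy as np
from scipy.spatial.transform import Rotation as R
o=ctrl.get_obs();print({k:np.round(o[k],4).tolist() for k in("time_s","q","eef_pos","eef_rot","wrist_force","torque","opening")})
print(np.round(R.from_quat(np.array(o["eef_rot"])[[1,2,3,0]]).as_matrix(),4).tolist())
E
python3 s.py
```

```text
{'time_s': 2.75, 'q': [-0.1283, 0.994, 0.3024, 0.0086, 1.7929, -1.2371], 'eef_pos': [0.9115, 0.0041, 0.2703], 'eef_rot': [0.0256, 0.2278, 0.9733, 0.0068], 'wrist_force': [-0.4176, -0.4111, 0.8772], 'torque': [0.017, 0.0813, -0.0027], 'opening': 1.0011}
[[-0.8949, 0.4432, 0.053], [0.4439, 0.8961, 0.0016], [-0.0468, 0.025, -0.9986]]
```

Call:
arm_command --plan '[-46, 17, 0, 0, -46, 17, 0, 0, -46, 17, 0, 0, -46, 17, 0, 0]'

```text
time_s: 3.15
eef_pos: [0.9645, -0.0155, 0.2508]
eef_rot: [0.091, 0.227, 0.969, 0.021]
wrist_force: [0.6, 0.8, -0.5]
opening: 0.999
```

```bash
python3 s.py
```

```text
{'time_s': 3.15, 'q': [-0.1481, 1.0236, 0.2995, 0.0271, 1.634, -1.2546], 'eef_pos': [0.9645, -0.0155, 0.2508], 'eef_rot': [0.0906, 0.227, 0.9694, 0.0211], 'wrist_force': [0.6328, 0.7794, -0.481], 'torque': [0.0218, 0.0769, 0.0056], 'opening': 0.9993}
[[-0.8805, 0.4363, 0.1853], [0.444, 0.8961, -0.0003], [-0.1662, 0.082, -0.9827]]
```

Call:
arm_command --plan '[-44, 16, -8, 0, -44, 16, -8, 0, -44, 16, -8, 0, -44, 16, -8, 0, -44, 16, -8, 0]'

```text
time_s: 3.65
eef_pos: [1.0073, -0.0362, 0.2954]
eef_rot: [0.169, 0.225, 0.959, 0.037]
wrist_force: [-0.3, 0.0, -0.9]
opening: 1.003
```

```bash
python3 s.py
```

```text
{'time_s': 3.65, 'q': [-0.171, 0.9905, 0.2983, 0.0528, 1.5091, -1.2756], 'eef_pos': [1.0073, -0.0362, 0.2954], 'eef_rot': [0.169, 0.2247, 0.959, 0.0368], 'wrist_force': [-0.3318, 0.0295, -0.8744], 'torque': [0.082, 0.1916, -0.0428], 'opening': 1.003}
[[-0.8419, 0.4185, 0.3407], [0.4434, 0.8963, -0.0053], [-0.3076, 0.1465, -0.9402]]
```

Call:
arm_command --plan '[-43, 13, 4, 0, -43, 13, 4, 0, -43, 13, 4, 0, -43, 13, 4, 0]'

```text
time_s: 4.05
eef_pos: [1.0454, -0.059, 0.3041]
eef_rot: [0.226, 0.222, 0.947, 0.047]
wrist_force: [0.5, 0.1, -0.5]
opening: 1.001
```

```bash
python3 s.py
```

```text
{'time_s': 4.05, 'q': [-0.1938, 0.9983, 0.2987, 0.0768, 1.385, -1.3], 'eef_pos': [1.0454, -0.059, 0.3041], 'eef_rot': [0.2259, 0.2224, 0.9473, 0.0471], 'wrist_force': [0.4535, 0.1241, -0.5353], 'torque': [-0.0089, 0.1601, -0.0215], 'opening': 1.0013}
[[-0.799, 0.4, 0.449], [0.4425, 0.8967, -0.0113], [-0.4071, 0.1897, -0.8935]]
```

Call:
arm_command --plan '[-38, 24, 11, 0, -38, 24, 11, 0]'

```text
time_s: 4.25
eef_pos: [1.0672, -0.047, 0.3047]
eef_rot: [0.255, 0.221, 0.94, 0.052]
wrist_force: [0.4, 0.1, 0.8]
opening: 1.0
```

```bash
python3 s.py
```

```text
{'time_s': 4.25, 'q': [-0.1785, 1.0088, 0.2984, 0.0776, 1.3136, -1.2867], 'eef_pos': [1.0672, -0.047, 0.3047], 'eef_rot': [0.2549, 0.2212, 0.9399, 0.0523], 'wrist_force': [0.3743, 0.137, 0.7833], 'torque': [0.0533, 0.2342, -0.0387], 'opening': 0.9995}
[[-0.7722, 0.3892, 0.5022], [0.4425, 0.8966, -0.0145], [-0.4559, 0.2111, -0.8646]]
```

Call:
arm_command --plan '[33, -11, -20, 0, 33, -11, -20, 0, 33, -11, -20, 0, 0, 0, 0, 0.135, 0, 0, 0, 0.135, 0, 0, 0, 0.135, 0, 0, 0, 0.135, 0, 0, 0, 0.135, 0, 0, 0, 0.135, 0, 0, 0, 0.135, 0, 0, 0, 0.135, 0, 0, 0, 0.135]'

```text
time_s: 5.45
eef_pos: [0.958, -0.0327, 0.3054]
eef_rot: [0.178, 0.72, 0.644, 0.189]
wrist_force: [0.1, 0.0, 0.0]
opening: 0.996
```

```bash
python3 s.py; cat > go.py <<'E'
import sys
from bench import ctrl
from h import *
def go(T,step=45):
    o=ctrl.get_obs();M=R.from_quat(np.array(o["eef_rot"])[[1,2,3,0]]).as_matrix()
    d=M.T@(np.array(T)-o["eef_pos"])*1000;k=int(np.ceil(np.linalg.norm(d)/step))
    print("total tool mm",np.round(d,1),"rows",k,"each",np.round(d/k,1))
if __name__=="__main__": go([float(a) for a in sys.argv[1:4]],float(sys.argv[4]) if len(sys.argv)>4 else 45)
E
python3 go.py .42 .268 .20
```

```text
{'time_s': 5.45, 'q': [-0.1855, 0.6406, 0.8913, 0.0889, 1.0915, -0.0944], 'eef_pos': [0.958, -0.0327, 0.3054], 'eef_rot': [0.1784, 0.7197, 0.6439, 0.1886], 'wrist_force': [0.0592, 0.0398, 0.0246], 'torque': [0.0011, 0.2583, 0.0041], 'opening': 0.9958}
[[0.0997, 0.8595, 0.5012], [0.9941, -0.1072, -0.0139], [0.0417, 0.4997, -0.8652]]
total tool mm [ 240.9 -547.3 -182.6] rows 14 each [ 17.2 -39.1 -13. ]
```

Call:
arm_command --plan '[17.2, -39.1, -13, 0, 17.2, -39.1, -13, 0, 17.2, -39.1, -13, 0, 17.2, -39.1, -13, 0, 17.2, -39.1, -13, 0, 17.2, -39.1, -13, 0, 17.2, -39.1, -13, 0, 17.2, -39.1, -13, 0, 17.2, -39.1, -13, 0, 17.2, -39.1, -13, 0, 17.2, -39.1, -13, 0, 17.2, -39.1, -13, 0, 17.2, -39.1, -13, 0, 17.2, -39.1, -13, 0]'

```text
time_s: 6.85
eef_pos: [0.4173, 0.266, 0.1997]
eef_rot: [0.178, 0.718, 0.645, 0.189]
wrist_force: [0.7, 0.3, 0.4]
opening: 0.999
```

```bash
python3 s.py; python3 - <<'E'
from h import *
from bench import ctrl
import cv2
o=ctrl.get_obs();c=ctrl.camera("wrist")
pickle.dump((o,c),open("w1.pkl","wb"))
M=np.eye(4);M[:3,:3]=R.from_quat(np.array(o["eef_rot"])[[1,2,3,0]]).as_matrix();M[:3,3]=o["eef_pos"]
W=M@c["T_tool_cam"];q=R.from_matrix(W[:3,:3]).as_quat()
c["eye"]=W[:3,3];c["attitude"]=q[[3,0,1,2]]
pc,ps=pickle.load(open("fit.pkl","rb"))
im=cv2.resize(c["color"][:,:,::-1],None,fx=1.5,fy=1.5,interpolation=cv2.INTER_CUBIC)
for L in [cad(140,50,7),cad(140,-50,7),cad(140,50,-3),cad(140,-50,-3),[27.5,50,35],[27.5,-50,35],cad(64,0,3),cad(84,0,3)]:
    p=proj(c,place(pc,L))[0];print(np.round(p*1.5,1));cv2.circle(im,tuple(int(a*1.5) for a in p),3,(0,0,255),1)
cv2.imwrite("pics/w1.png",im)
E
```

```text
{'time_s': 6.85, 'q': [0.5026, -0.2664, 2.1565, -0.3531, 0.8178, 0.7954], 'eef_pos': [0.4173, 0.266, 0.1997], 'eef_rot': [0.1784, 0.7182, 0.6454, 0.1893], 'wrist_force': [0.734, 0.3295, 0.4319], 'torque': [-0.0045, 0.2616, -0.0512], 'opening': 0.9992}
[[0.0953, 0.8595, 0.5022], [0.9946, -0.1033, -0.0119], [0.0417, 0.5006, -0.8647]]
[390.2 201.5]
[390.4 356.1]
[373.8 201.5]
[375.3 356.2]
[449.8 200.2]
[446.7 303.8]
[385.2 263.3]
[384.9 267.4]
```

View pics/w1.png

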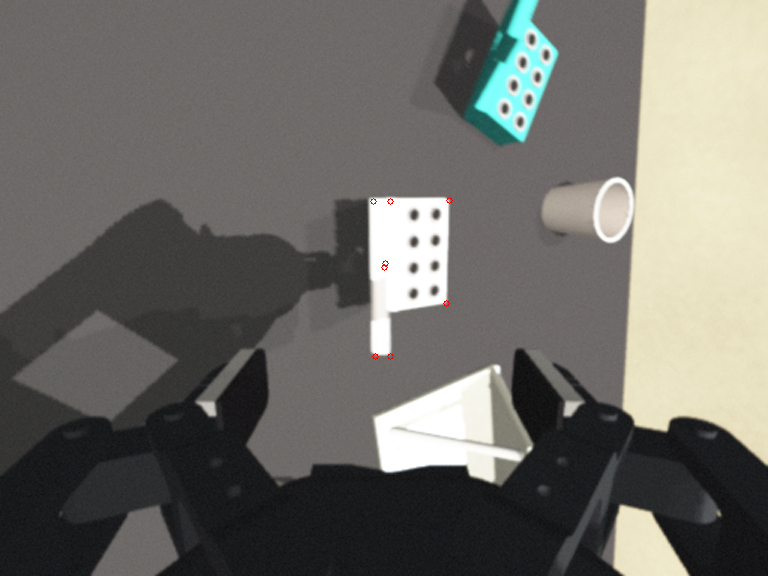

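The wrist view agrees with the fit: projected caddy corners lie within about 3 px of the image, with the rim centre near (382,278) between the open fingers. I'll go down onto the rim.

```bash
python3 go.py .472 .267 .0975 20
```

```text
total tool mm [  0.4   2.8 116.4] rows 6 each [ 0.1  0.5 19.4]
```

Call:
arm_command --plan '[0, 1, 20, 0, 0, 1, 20, 0, 0, 1, 20, 0, 0, 0, 20, 0, 0, 0, 18, 0, 0, 0, 18, 0]'

```text
time_s: 7.5
eef_pos: [0.4799, 0.2638, 0.1001]
eef_rot: [0.178, 0.718, 0.646, 0.189]
wrist_force: [0.2, -0.5, -0.3]
opening: 0.998
```

Call:
arm_command --plan '[0, 0, 0, 0, 0, 0, 0, 0, 0, 0, 0, 0, 0, 0, 0, 0, 0, 0, 0, 0, 0, 0, 0, 0, 0, 0, 0, 0, 0, 0, 0, 0]' --grip 0

```text
time_s: 8.3
eef_pos: [0.4784, 0.2633, 0.0993]
eef_rot: [0.178, 0.718, 0.646, 0.187]
wrist_force: [-0.9, 0.7, -1.1]
opening: 0.094
```

```bash
python3 s.py
```

```text
{'time_s': 8.3, 'q': [0.4223, 0.0275, 2.1345, -0.4334, 0.5431, 0.8514], 'eef_pos': [0.4784, 0.2633, 0.0993], 'eef_rot': [0.178, 0.7181, 0.6462, 0.1872], 'wrist_force': [-0.9023, 0.7223, -1.0907], 'torque': [0.0004, 0.5619, 0.0104], 'opening': 0.0944}
[[0.0948, 0.8614, 0.4989], [0.9947, -0.1016, -0.0137], [0.0388, 0.4976, -0.8665]]
```

```bash
python3 s.py; python3 go.py .478 .263 .16 15
```

```text
{'time_s': 8.3, 'q': [0.4223, 0.0275, 2.1345, -0.4334, 0.5431, 0.8514], 'eef_pos': [0.4784, 0.2633, 0.0993], 'eef_rot': [0.178, 0.7181, 0.6462, 0.1872], 'wrist_force': [-0.9023, 0.7223, -1.0907], 'torque': [0.0004, 0.5619, 0.0104], 'opening': 0.0944}
[[0.0948, 0.8614, 0.4989], [0.9947, -0.1016, -0.0137], [0.0388, 0.4976, -0.8665]]
total tool mm [  2.   29.9 -52.7] rows 5 each [  0.4   6.  -10.5]
```

Call:
arm_command --plan '[0, 2.5, -4.3, 0, 0.5, 5, -8.7, 0, 0.5, 5, -8.7, 0, 0.5, 5, -8.7, 0, 0.5, 5, -8.7, 0, 0, 5, -8.7, 0, 0, 2.5, -4.3, 0, 0, 0, 0, 0, 0, 0, 0, 0, 0, 0, 0, 0]'

```text
time_s: 9.3
eef_pos: [0.4782, 0.2627, 0.1589]
eef_rot: [0.178, 0.718, 0.646, 0.187]
wrist_force: [-0.9, -0.5, -2.4]
opening: 0.092
```

```bash
python3 s.py; python3 - <<'E'
from h import *
from bench import ctrl
import cv2
o=ctrl.get_obs();d=pickle.load(open("cams.pkl","rb"))
M=R.from_quat(np.array(o["eef_rot"])[[1,2,3,0]]).as_matrix();T=np.array(o["eef_pos"])
d={k:ctrl.camera(k) for k in("top","scene")};pickle.dump((o,d),open("l1.pkl","wb"))
# predicted caddy if flush: x_c(n)=tool y, u=-tool z, y=tool x ; grip point(130) = T-19 z
Rc=lambda L:None
def pred(a,y,b): # plate coords, b from midplane; rim centre b=2 on tool axis
    return T+(-M[:,2]*(a-111)+M[:,0]*y+M[:,1]*(b-2))/1000
def blk(L):
    v=np.array(L)-C0;return pred(v@u,v[1],v@n)
ims=[]
for k,(x,y,w,h) in {"top":(130,160,130,97),"scene":(255,95,130,97)}.items():
    s=4;im=cv2.resize(d[k]["color"][y:y+h,x:x+w,::-1],None,fx=s,fy=s,interpolation=cv2.INTER_CUBIC)
    for P in [pred(140,50,7),pred(140,-50,7),pred(140,50,-3),pred(140,-50,-3),blk([27.5,50,35]),blk([27.5,-50,35]),pred(64,0,3),blk([27.5,-50,0]),blk([27.5,50,0])]:
        p=(proj(d[k],P)[0]-[x,y])*s;cv2.circle(im,tuple(p.astype(int)),3,(0,0,255),1)
    ims.append(im)
cv2.imwrite("pics/l1.png",cv2.resize(np.vstack(ims),(520*770//776,770*776//776))[:, :] if 0 else cv2.resize(np.hstack(ims),(800,298)))
E
```

```text
{'time_s': 9.3, 'q': [0.4213, -0.0861, 2.0971, -0.3503, 0.6833, 0.7495], 'eef_pos': [0.4782, 0.2627, 0.1589], 'eef_rot': [0.1779, 0.7183, 0.6462, 0.1868], 'wrist_force': [-0.869, -0.4902, -2.4085], 'torque': [0.0965, 0.6533, -0.0214], 'opening': 0.0922}
[[0.0951, 0.8618, 0.4982], [0.9947, -0.1016, -0.0142], [0.0384, 0.497, -0.8669]]
```

View pics/l1.png

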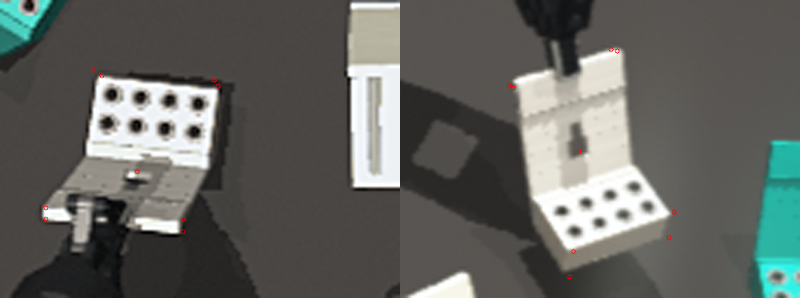

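```bash
python3 - <<'E'
from h import *
pc,ps=pickle.load(open("fit.pkl","rb"))
o,d=pickle.load(open("l1.pkl","rb"))
M=R.from_quat(np.array(o["eef_rot"])[[1,2,3,0]]).as_matrix();T=np.array(o["eef_pos"])
M2=M@R.from_euler('z',-.102).as_matrix();print(np.round(M2,3).tolist())
S=place(ps,st(150,8.9,0))[0] if place(ps,st(150,8.9,0)).ndim>1 else place(ps,st(150,8.9,0))
nn=R.from_euler('z',ps[2]).apply(n)
hole=S+.065*nn
Tt=hole-.0495*M2[:,2]+.002*M2[:,1]
print("stud root",S,"target",Tt,"delta tool(after turn)",np.round(M2.T@(Tt-T)*1000,1), "delta z first")
E
```

```text
[[0.007, 0.867, 0.498], [1.0, 0.0, -0.014], [-0.012, 0.498, -0.867]]
stud root [0.59141992 0.01185209 0.1299    ] target [0.62478139 0.01260856 0.20630947] delta tool(after turn) [-249.7  150.7   35.5] delta z first
```

Call:
arm_command --plan '[0, 0, 0, -0.051, 0, 0, 0, -0.051, 0, 15, 0, 0, 0, 30, 0, 0, 0, 30, 0, 0, 0, 30, 0, 0, 0, 30, 0, 0, 0, 15.7, 0, 0, -15, 0, 2, 0, -29.3, 0, 4, 0, -29.3, 0, 4, 0, -29.3, 0, 4, 0, -29.3, 0, 4, 0, -29.3, 0, 4, 0, -29.3, 0, 4, 0, -29.3, 0, 4, 0, -15, 0, 4, 0, -14.6, 0, 1.5, 0, 0, 0, 0, 0]'

```text
time_s: 11.3
eef_pos: [0.6261, 0.0102, 0.2073]
eef_rot: [0.188, 0.685, 0.681, 0.178]
wrist_force: [0.5, 0.6, -3.0]
opening: 0.093
```

Call:
arm_command --plan '[0, 0, 0, 0, 0, 0, 0, 0, 0, 0, 0, 0]'

```text
time_s: 11.6
eef_pos: [0.6254, 0.0135, 0.2073]
eef_rot: [0.187, 0.684, 0.682, 0.178]
wrist_force: [0.5, 0.4, -2.8]
opening: 0.098
```

```bash
python3 s.py; python3 - <<'E'
from h import *
from bench import ctrl
import cv2
o=ctrl.get_obs()
M=R.from_quat(np.array(o["eef_rot"])[[1,2,3,0]]).as_matrix();T=np.array(o["eef_pos"])
d={k:ctrl.camera(k) for k in("top","scene","wrist")};pickle.dump((o,d),open("l2.pkl","wb"))
def crop(n,x,y,w=100,h=75,s=4):
    im=cv2.resize(d[n]["color"][y:y+h,x:x+w,::-1],None,fx=s,fy=s,interpolation=cv2.INTER_CUBIC)
    for i in range(10,w,10):
        cv2.putText(im,str(x+i),(i*s,8),0,.3,(0,255,255));cv2.line(im,(i*s,10),(i*s,h*s),(90,90,0),1)
    for i in range(10,h,10):
        cv2.putText(im,str(y+i),(0,i*s+4),0,.3,(0,255,0));cv2.line(im,(20,i*s),(w*s,i*s),(90,90,0),1)
    return im
a=np.hstack([crop("top",240,125),crop("scene",215,155)])
b=np.hstack([crop("top",240,125)[:0],crop("scene",215,155)[:0]])
w=cv2.resize(d["wrist"]["color"][:,:,::-1],(400,300))
A=np.vstack([a,np.hstack([w,crop("wrist",200,90,200,150,2)])])
cv2.imwrite("pics/l2.png",A)
E
```

```text
{'time_s': 11.6, 'q': [-0.2218, -0.0394, 1.9448, 0.1466, 0.7267, -0.3034], 'eef_pos': [0.6254, 0.0135, 0.2073], 'eef_rot': [0.1874, 0.684, 0.6821, 0.1782], 'wrist_force': [0.5194, 0.373, -2.8107], 'torque': [0.0438, 0.6914, 0.0108], 'opening': 0.0979}
[[0.0058, 0.8663, 0.4994], [0.9999, 0.0008, -0.0131], [-0.0118, 0.4995, -0.8663]]
```

View pics/l2.png

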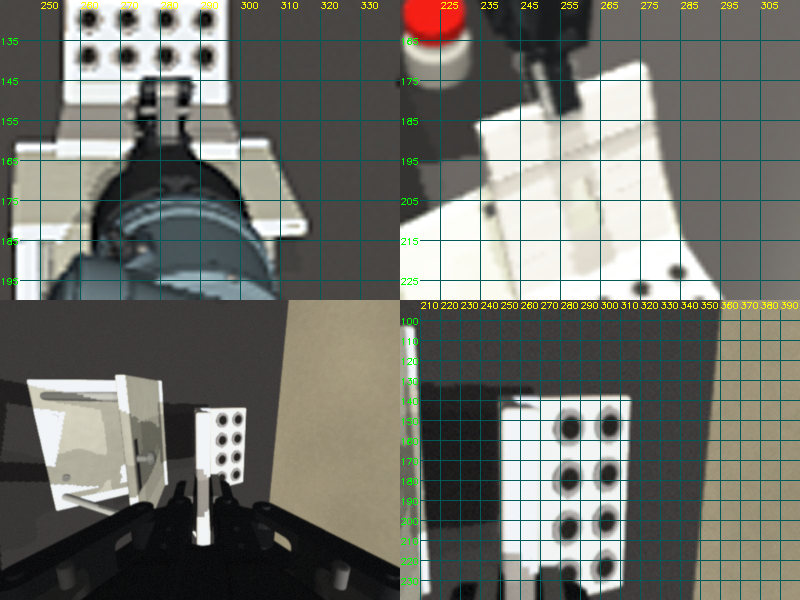

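```bash
python3 - <<'E'
from h import *
import cv2
o,d=pickle.load(open("l2.pkl","rb"))
def crop(n,x,y,w=100,h=75,s=4):
    im=cv2.resize(d[n]["color"][y:y+h,x:x+w,::-1],None,fx=s,fy=s,interpolation=cv2.INTER_CUBIC)
    for i in range(10,w,10):
        cv2.putText(im,str(x+i),(i*s,8),0,.3,(0,0,255));cv2.line(im,(i*s,10),(i*s,14),(0,0,255),1)
    for i in range(10,h,10):
        cv2.putText(im,str(y+i),(0,i*s+4),0,.3,(0,0,255));cv2.line(im,(20,i*s),(24,i*s),(0,0,255),1)
    return im
A=np.vstack([np.hstack([crop("top",240,100),crop("scene",230,180)]),np.hstack([crop("wrist",150,165,67,50,6)[:,:400],crop("wrist",235,130,100,75,4)])])
cv2.imwrite("pics/l3.png",A)
E
```

```text
(no output)
```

View pics/l3.png

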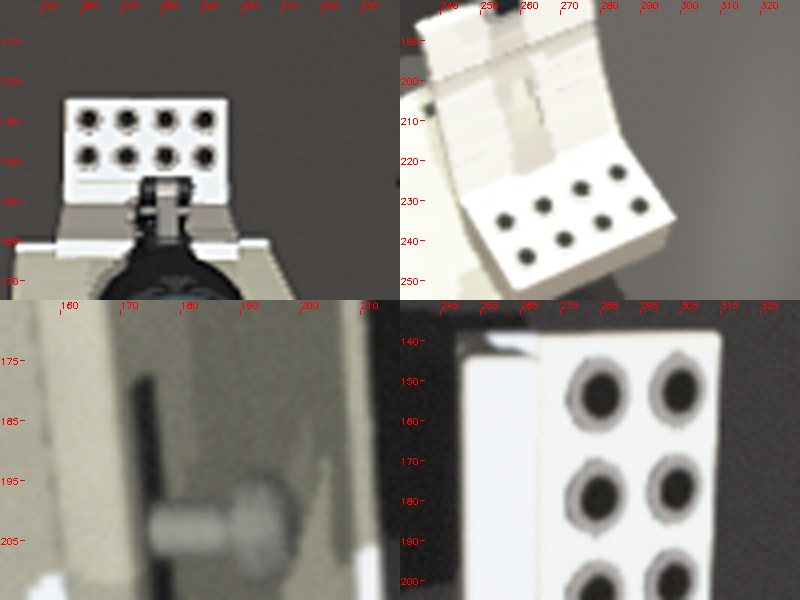

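```bash
cat > fit2.py <<'E'
from h import *
o,d=pickle.load(open("l2.pkl","rb"));d0=pickle.load(open("cams.pkl","rb"))
pc,ps=pickle.load(open("fit.pkl","rb"))
M=R.from_quat(np.array(o["eef_rot"])[[1,2,3,0]]).as_matrix();T=np.array(o["eef_pos"])
H=np.eye(4);H[:3,:3]=M;H[:3,3]=T;W=H@d["wrist"]["T_tool_cam"];q=R.from_matrix(W[:3,:3]).as_quat()
d["wrist"].update(eye=W[:3,3],attitude=q[[3,0,1,2]])
Rs=R.from_euler('z',ps[2])
def loc(P):
    l=Rs.inv().apply(P*1000-[ps[0],ps[1],0])-S0;return np.round([l@u,l[1],l@n],1)
rs=[ray(d0["top"],(276.4,173)),ray(d0["scene"],(251.75,203.25)),ray(d["wrist"],(193.8,202.9))]
for idx in([0,1],[0,2],[1,2],[0,1,2]):
    P=tri([rs[i] for i in idx]);print(idx,np.round(P,4),loc(P))
for m in(16,19):
    Q=place(ps,st(150,8.9,m));print("expect",m,[np.round(proj(c,Q)[0],1).tolist() for c in(d0["top"],d0["scene"],d["wrist"])])
for nm,L,px in [("groove end",None,None)]:pass
# caddy pose: rotvec+pos in tool frame offset from flush model
obs=[("top",[27.5,50,35],(256.75,124.5)),("top",[27.5,-50,35],(296.75,124.5)),("top",cad(140,50,7),(254.5,160.75)),("top",cad(140,50,-3),(254.25,164.25)),("top",cad(140,-50,7),(300.25,160.75)),
("scene",[27.5,-50,35],(259,253)),("scene",[27.5,50,35],(299,234.25)),("scene",cad(140,-50,-3),(234.5,186)),("scene",cad(140,50,-3),(277,170.75)),
("wrist",cad(140,50,-3),(250.75,143.75)),("wrist",[27.5,50,35],(315,138.25)),("wrist",cad(140,50,7),(269.25,144.25))]
B=np.column_stack([n,Y,u])  # caddy axes
F=np.column_stack([M[:,1],M[:,0],-M[:,2]]) # world dirs of n,y,u if flush
def pos(p,L):
    v=B.T@(np.array(L)-cad(111,0,2)); v=R.from_rotvec(p[3:]).apply(v)+p[:3]
    return T+F@v/1000
f=lambda p:np.concatenate([np.concatenate([(proj(d[c],pos(p,L))[0]-px)/(2.5 if c=="wrist" else 1) for c,L,px in obs]),p[:3]/10,p[3:]/.03])
r=least_squares(f,np.zeros(6),loss='soft_l1');p=r.x
print("offset n,y,u mm",np.round(p[:3],1),"rot deg about n,y,u",np.round(np.degrees(p[3:]),2));print(np.round(r.fun[:-6].reshape(-1,2),1).tolist())
hp=pos(p,cad(64,0,0));print("hole",np.round(hp,4),"in stand frame u,y,n",loc(hp))
hp=pos(np.zeros(6),cad(64,0,0));print("hole flush",np.round(hp,4),loc(hp))
E
python3 fit2.py
```

```text
[0, 1] [0.6038 0.0118 0.141 ] [153.4   8.9  16.2]
[0, 2] [0.6044 0.0111 0.135 ] [147.9   8.2  13.8]
[1, 2] [0.6029 0.0125 0.1394] [152.5   9.6  14.7]
[0, 1, 2] [0.6033 0.0122 0.1398] [152.7   9.2  15.2]
expect 16 [[276.2, 172.6], [252.0, 204.5], [196.2, 202.7]]
expect 19 [[276.2, 171.4], [252.6, 204.9], [199.8, 202.7]]
offset n,y,u mm [-1.3  2.4  1.3] rot deg about n,y,u [-2.34  2.34 -0.4 ]
[[-0.5, -0.6], [-0.3, -0.1], [-0.8, -0.8], [-0.6, 0.1], [-0.7, -0.1], [-0.1, -0.4], [-0.4, 0.4], [-1.1, 0.4], [-2.7, -0.1], [-0.5, 0.3], [0.3, -0.2], [0.2, 0.1]]
hole [0.6436 0.0135 0.1652] in stand frame u,y,n [154.5  10.5  62.8]
hole flush [0.6471 0.0129 0.1656] [153.    9.9  66.1]
```

The wrist view shows the stud head at about (194,203), which puts the stud at about y +9 mm in the stand frame. The fit of the held caddy shows it rolled about 2.3° in the grip, because its yaw differed from the tool's when I gripped it. I'll set it back down on its free spot with the tool's yaw and regrip it flush.

Call:
arm_command --plan '[0, 0, 0, 0.024, 15, 0, -4, 0, 29.3, 0, -4, 0, 29.3, 0, -4, 0, 29.3, 0, -4, 0, 29.3, 0, -4, 0, 29.3, 0, -4, 0, 29.3, 0, -4, 0, 29.3, 0, -4, 0, 15, 0, -2, 0, 14.6, 0, -1.5, 0, 0, -15, 0, 0, 0, -30, 0, 0, 0, -30, 0, 0, 0, -30, 0, 0, 0, -30, 0, 0, 0, -15.7, 0, 0, 0, 0, 0, 0, 0, 0, 0, 0]'

```text
time_s: 13.65
eef_pos: [0.4852, 0.2671, 0.164]
eef_rot: [0.186, 0.692, 0.673, 0.182]
wrist_force: [-0.2, 0.4, -2.4]
opening: 0.095
```

```bash
python3 s.py; python3 go.py .482 .260 .106 10
```

```text
{'time_s': 13.65, 'q': [0.4239, -0.0757, 2.0772, -0.3492, 0.6892, 0.6713], 'eef_pos': [0.4852, 0.2671, 0.164], 'eef_rot': [0.1856, 0.6922, 0.6734, 0.1815], 'wrist_force': [-0.166, 0.4332, -2.3967], 'torque': [0.0411, 0.6433, 0.0187], 'opening': 0.0945}
[[0.0271, 0.8648, 0.5013], [0.9996, -0.0241, -0.0125], [0.0013, 0.5015, -0.8652]]
total tool mm [ -7.3 -31.7  48.6] rows 6 each [-1.2 -5.3  8.1]
```

Call:
arm_command --plan '[0, -5, 8.7, 0, 0, -5, 8.7, 0, 0, -5, 8.7, 0, 0, -5, 8.7, 0, 0, -5, 8.7, 0, 0, -1, 1.7, 0, 0, -1, 1.7, 0]'

```text
time_s: 14.35
eef_pos: [0.4838, 0.2664, 0.1079]
eef_rot: [0.185, 0.692, 0.674, 0.18]
wrist_force: [-0.4, -0.7, -1.5]
opening: 0.093
```

Call:
arm_command --plan '[0, -1, 1.7, 0, 0, -1, 1.7, 0, 0, -1, 1.7, 0, 0, 0, 0, 0]'

```text
time_s: 14.75
eef_pos: [0.4838, 0.2665, 0.1025]
eef_rot: [0.185, 0.692, 0.674, 0.18]
wrist_force: [0.7, -0.4, -2.7]
opening: 0.094
```

Call:
arm_command --plan '[0, -0.5, 0.9, 0, 0, -0.5, 0.9, 0, 0, -0.5, 0.9, 0, 0, 0, 0, 0]'

```text
time_s: 15.15
eef_pos: [0.4842, 0.2667, 0.0998]
eef_rot: [0.185, 0.692, 0.674, 0.181]
wrist_force: [-0.9, 0.5, -0.9]
opening: 0.092
```

Call:
arm_command --plan '[0, -0.5, 0.9, 0, 0, 0, 0, 0]'

```text
time_s: 15.35
eef_pos: [0.4843, 0.2667, 0.0988]
eef_rot: [0.185, 0.692, 0.674, 0.181]
wrist_force: [-2.3, -0.3, 1.3]
opening: 0.093
```

Call:
arm_command --plan '[0, 0, 0, 0, 0, 0, 0, 0, 0, 0, 0, 0, 0, 0, 0, 0, 0, 0, 0, 0]' --grip 0.35

```text
time_s: 15.85
eef_pos: [0.4841, 0.2666, 0.0986]
eef_rot: [0.185, 0.692, 0.674, 0.18]
wrist_force: [-0.1, 0.5, -0.8]
opening: 0.349
```

Call:
arm_command --plan '[0, 0, 0, 0, 0, 0, 0, 0, 0, 0, 0, 0, 0, 0, 0, 0, 0, 0, 0, 0, 0, 0, 0, 0]' --grip 0

```text
time_s: 16.45
eef_pos: [0.4838, 0.2664, 0.0984]
eef_rot: [0.185, 0.692, 0.674, 0.18]
wrist_force: [-1.2, -1.0, -0.5]
opening: 0.091
```

```bash
python3 s.py; python3 go.py .482 .2665 .159 10
```

```text
{'time_s': 16.45, 'q': [0.424, 0.0438, 2.1201, -0.4362, 0.5419, 0.7779], 'eef_pos': [0.4838, 0.2664, 0.0984], 'eef_rot': [0.1852, 0.6925, 0.6736, 0.1801], 'wrist_force': [-1.2151, -0.9889, -0.4855], 'torque': [-0.0641, 0.4916, -0.0869], 'opening': 0.0905}
[[0.0277, 0.8662, 0.499], [0.9996, -0.024, -0.0138], [-0.0, 0.4992, -0.8665]]
total tool mm [  0.   28.7 -53.5] rows 7 each [ 0.   4.1 -7.6]
```

Call:
arm_command --plan '[0, 2.5, -4.3, 0, 0, 5, -8.7, 0, 0, 5, -8.7, 0, 0, 5, -8.7, 0, 0, 5, -8.7, 0, 0, 5, -8.7, 0, 0, 2.5, -4.3, 0, 0, 15, 0, 0, 0, 30, 0, 0, 0, 30, 0, 0, 0, 30, 0, 0, 0, 25, 0, 0, 0, 10, 0, 0, 0, 0, 0, 0]'

```text
time_s: 17.85
eef_pos: [0.6066, 0.2627, 0.2292]
eef_rot: [0.186, 0.693, 0.673, 0.181]
wrist_force: [0.1, -0.0, -3.5]
opening: 0.094
```

```bash
python3 s.py; cat > tgt.py <<'E'
from h import *
from bench import ctrl
import sys
# args: desired hole position in stand frame u,y,n ; turn; u coordinate of TCP
a=[float(v) for v in sys.argv[1:4]];turn=float(sys.argv[4]);ut=float(sys.argv[5]) if len(sys.argv)>5 else 112.5
pc,ps=pickle.load(open("fit.pkl","rb"))
o=ctrl.get_obs();M=R.from_quat(np.array(o["eef_rot"])[[1,2,3,0]]).as_matrix()@R.from_euler('z',turn).as_matrix();T=np.array(o["eef_pos"])
Rs=R.from_euler('z',ps[2])
def loc(P):
    l=Rs.inv().apply(P*1000-[ps[0],ps[1],0])-S0;return np.round([l@u,l[1],l@n],1)
off=lambda k:(M[:,2]*(ut-k)-2*M[:,1])/1000
print("hole now",loc(T+off(64)),"seat now",loc(T+off(84)))
D=place(ps,st(*a))-(T+off(64));print("delta tool mm",np.round(M.T@D*1000,1))
E
python3 tgt.py 150 9 62 0
```

```text
{'time_s': 17.85, 'q': [0.3174, 0.0663, 1.7909, -0.2382, 0.8007, 0.4703], 'eef_pos': [0.6066, 0.2627, 0.2292], 'eef_rot': [0.1856, 0.6927, 0.6731, 0.1807], 'wrist_force': [0.0724, -0.0435, -3.5046], 'torque': [0.075, 0.7077, -0.0084], 'opening': 0.094}
[[0.0286, 0.8655, 0.5002], [0.9996, -0.025, -0.014], [0.0004, 0.5004, -0.8658]]
hole now [179.7 259.1  61. ] seat now [199.7 259.4  61. ]
delta tool mm [-249.6    7.4   33.3]
```

Call:
arm_command --plan '[-15, 0, 1, 0, -29.3, 1, 4, 0, -29.3, 1, 4, 0, -29.3, 1, 4, 0, -29.3, 1, 4, 0, -29.3, 1, 4, 0, -29.3, 1, 4, 0, -29.3, 1, 4, 0, -15, 0, 3, 0, -14.6, 0, 1.3, 0, 0, 0, 0, 0, 0, 0, 0, 0, 0, 0, 0, 0]'

```text
time_s: 19.15
eef_pos: [0.6203, 0.0139, 0.2026]
eef_rot: [0.185, 0.692, 0.674, 0.18]
wrist_force: [-0.1, 0.8, -2.9]
opening: 0.092
```

```bash
python3 s.py; python3 tgt.py 150 9 62 0; python3 - <<'E'
from h import *
from bench import ctrl
import cv2
o=ctrl.get_obs()
d={k:ctrl.camera(k) for k in("top","scene","wrist")};pickle.dump((o,d),open("l2.pkl","wb"))
def crop(n,x,y,w=100,h=75,s=4):
    im=cv2.resize(d[n]["color"][y:y+h,x:x+w,::-1],None,fx=s,fy=s,interpolation=cv2.INTER_CUBIC)
    for i in range(10,w,10):
        cv2.putText(im,str(x+i),(i*s,8),0,.3,(0,0,255));cv2.line(im,(i*s,10),(i*s,14),(0,0,255),1)
    for i in range(10,h,10):
        cv2.putText(im,str(y+i),(0,i*s+4),0,.3,(0,0,255));cv2.line(im,(20,i*s),(24,i*s),(0,0,255),1)
    return im
A=np.vstack([np.hstack([crop("top",240,100),crop("scene",220,165,100,100,4)[:300]*1]),np.hstack([crop("wrist",150,165,67,50,6)[:,:400],crop("wrist",235,130,100,75,4)])])
cv2.imwrite("pics/l4.png",A)
E
```

```text
{'time_s': 19.15, 'q': [-0.2235, -0.0451, 1.96, 0.1491, 0.7186, -0.2836], 'eef_pos': [0.6203, 0.0139, 0.2026], 'eef_rot': [0.1848, 0.6922, 0.674, 0.1801], 'wrist_force': [-0.0716, 0.7523, -2.862], 'torque': [0.0698, 0.6638, 0.0244], 'opening': 0.0923}
[[0.0266, 0.8665, 0.4984], [0.9996, -0.0232, -0.013], [0.0003, 0.4986, -0.8668]]
hole now [150.   10.3  59.3] seat now [170.   10.6  59.4]
delta tool mm [-1.3  2.7  0. ]
```

View pics/l4.png

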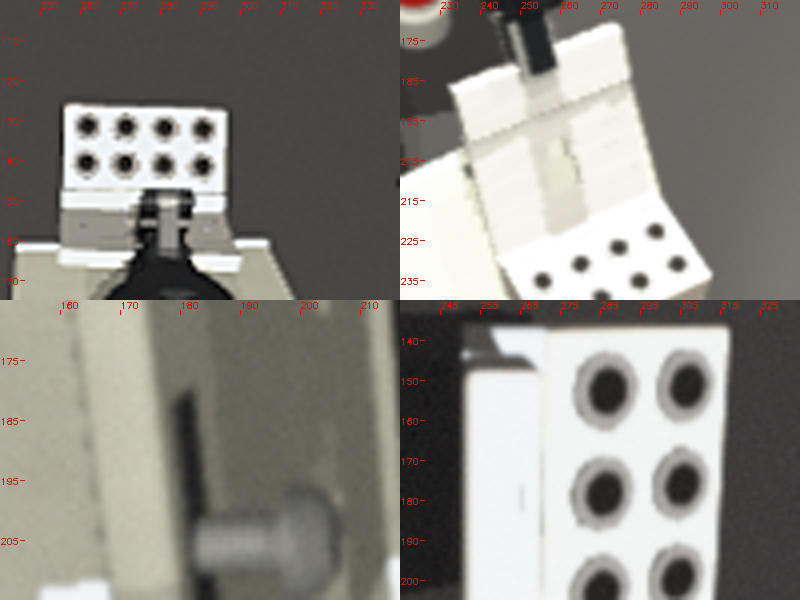

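```bash
python3 - <<'E'
s=open("fit2.py").read()
a=s.index("obs=[");b=s.index("B=np.col")
s=s[:a]+'''obs=[("top",[27.5,50,35],(256.25,126)),("top",[27.5,-50,35],(296.75,127.25)),("top",cad(140,50,7),(255.25,162)),("top",cad(140,50,-3),(255,165.5)),("top",cad(140,-50,7),(300,163.75)),("top",cad(140,-50,-3),(300,167.5)),
("scene",[27.5,50,35],(298,233.5)),("scene",cad(140,-50,-3),(232.5,186.5)),("scene",cad(140,50,-3),(274.5,171)),
("wrist",cad(140,50,-3),(250.75,147)),("wrist",[27.5,50,35],(317.25,136.75)),("wrist",cad(140,50,7),(271,148))]
'''+s[b:]
s=s.replace("(193.8,202.9)","(201.7,205.2)").replace("cad(111,0,2)","cad(112.5,0,2)")
open("fit2.py","w").write(s)
E
python3 fit2.py
```

```text
[0, 1] [0.6038 0.0118 0.141 ] [153.4   8.9  16.2]
[0, 2] [0.6045 0.0111 0.1347] [147.6   8.1  13.7]
[1, 2] [0.6028 0.0126 0.1393] [152.5   9.6  14.5]
[0, 1, 2] [0.6032 0.0122 0.1397] [152.6   9.2  15.1]
expect 16 [[276.2, 172.6], [252.0, 204.5], [204.2, 204.9]]
expect 19 [[276.2, 171.4], [252.6, 204.9], [207.9, 204.9]]
offset n,y,u mm [-0.6  1.4  2.4] rot deg about n,y,u [-1.11  2.04 -0.56]
[[-0.1, -0.4], [-0.6, -0.3], [-0.9, -0.1], [-0.8, 0.7], [-0.1, -0.3], [-0.4, 0.3], [-0.3, 0.6], [-0.5, 0.3], [-1.6, -0.3], [0.1, 0.4], [0.0, -0.1], [0.1, 0.0]]
hole [0.6395 0.0139 0.1606] in stand frame u,y,n [152.5  10.9  57. ]
hole flush [0.6428 0.0133 0.1596] [150.   10.3  59.3]
```

Call:
arm_command --plan '[-1.2, -5, 0, 0, -0.5, -8, 0, 0, -0.3, -8, 0, 0, -0.2, -5, 0, 0, 0, -2, 0, 0, 0, 0, 0, 0]'

```text
time_s: 19.9
eef_pos: [0.5964, 0.0113, 0.189]
eef_rot: [0.185, 0.692, 0.674, 0.18]
wrist_force: [0.3, 0.9, -2.7]
opening: 0.09
```

```bash
python3 s.py; python3 tgt.py 150 10 10 0
```

```text
{'time_s': 19.9, 'q': [-0.242, -0.0862, 2.029, 0.1672, 0.6928, -0.3153], 'eef_pos': [0.5964, 0.0113, 0.189], 'eef_rot': [0.1852, 0.6925, 0.6735, 0.1803], 'wrist_force': [0.2906, 0.8652, -2.724], 'torque': [0.0699, 0.7053, -0.0107], 'opening': 0.0897}
[[0.0277, 0.866, 0.4992], [0.9996, -0.0241, -0.0137], [0.0001, 0.4994, -0.8664]]
hole now [150.2   7.8  31.8] seat now [170.2   8.   31.8]
delta tool mm [  1.7 -21.9   0.2]
```

Call:
arm_command --plan '[0.3, -3, 0, 0, 0, -3, 0, 0, 0, -2, 0, 0, 0, -2, 0, 0, 0, 0, 0, 0]'

```text
time_s: 20.4
eef_pos: [0.5877, 0.012, 0.1838]
eef_rot: [0.185, 0.692, 0.674, 0.18]
wrist_force: [-0.9, 0.0, -3.1]
opening: 0.093
```

Call:
arm_command --plan '[0, -2, 0, 0, 0, -2, 0, 0, 0, 0, 0, 0]'

```text
time_s: 20.7
eef_pos: [0.5851, 0.0119, 0.1828]
eef_rot: [0.186, 0.692, 0.673, 0.181]
wrist_force: [3.6, 0.1, -3.4]
opening: 0.092
```

```bash
python3 s.py; python3 tgt.py 150 8.6 10 0
```

```text
{'time_s': 20.7, 'q': [-0.2475, -0.1064, 2.062, 0.1746, 0.6791, -0.3273], 'eef_pos': [0.5851, 0.0119, 0.1828], 'eef_rot': [0.186, 0.6923, 0.6733, 0.1808], 'wrist_force': [3.6382, 0.1319, -3.3845], 'torque': [0.0677, 0.0415, 0.0296], 'opening': 0.0916}
[[0.0278, 0.8651, 0.5009], [0.9996, -0.024, -0.014], [-0.0001, 0.5011, -0.8654]]
hole now [150.4   8.3  19. ] seat now [170.4   8.6  19. ]
delta tool mm [ 0.1 -9.   0.4]
```

Call:
arm_command --plan '[0, 0, 1, 0, 0, 0, 0, 0]'

```text
time_s: 20.9
eef_pos: [0.5846, 0.0121, 0.1808]
eef_rot: [0.185, 0.692, 0.674, 0.18]
wrist_force: [0.6, -0.1, -2.6]
opening: 0.091
```

Call:
arm_command --plan '[0, 0, 1, 0, 0, 0, 0, 0]'

```text
time_s: 21.1
eef_pos: [0.5851, 0.0121, 0.1798]
eef_rot: [0.185, 0.693, 0.674, 0.18]
wrist_force: [0.7, -0.3, -2.2]
opening: 0.092
```

Moving 1 mm down the plate removed the force, so the head had been rubbing the lower edge of the opening. Continuing inward.

Call:
arm_command --plan '[0, -2, 0, 0, 0, -2, 0, 0, 0, 0, 0, 0]'

```text
time_s: 21.4
eef_pos: [0.5816, 0.0122, 0.178]
eef_rot: [0.185, 0.692, 0.674, 0.18]
wrist_force: [-0.0, 0.2, -3.6]
opening: 0.093
```

```bash
python3 s.py; python3 tgt.py 150 8.6 10 0
```

```text
{'time_s': 21.4, 'q': [-0.2488, -0.1068, 2.0722, 0.1771, 0.6725, -0.3316], 'eef_pos': [0.5816, 0.0122, 0.178], 'eef_rot': [0.1849, 0.6925, 0.6737, 0.1801], 'wrist_force': [-0.0267, 0.1641, -3.5521], 'torque': [-0.0045, 0.7074, -0.0511], 'opening': 0.0928}
[[0.0275, 0.8664, 0.4985], [0.9996, -0.0239, -0.0134], [0.0003, 0.4987, -0.8668]]
hole now [148.1   8.7  13.4] seat now [168.1   8.9  13.5]
delta tool mm [-0.2 -3.4 -1.9]
```

Call:
arm_command --plan '[0, -1.5, 0, 0, 0, -1.5, 0, 0, 0, 0, 0, 0]'

```text
time_s: 21.7
eef_pos: [0.5792, 0.0122, 0.1768]
eef_rot: [0.185, 0.692, 0.674, 0.18]
wrist_force: [-0.2, -0.6, -3.4]
opening: 0.094
```

```bash
python3 s.py; python3 tgt.py 150 8.6 10 0
```

```text
{'time_s': 21.7, 'q': [-0.2503, -0.1112, 2.079, 0.1789, 0.6697, -0.3346], 'eef_pos': [0.5792, 0.0122, 0.1768], 'eef_rot': [0.1851, 0.6924, 0.6736, 0.1802], 'wrist_force': [-0.2104, -0.6076, -3.4498], 'torque': [0.0489, 0.7027, -0.0339], 'opening': 0.0939}
[[0.0275, 0.8662, 0.499], [0.9996, -0.0239, -0.0136], [0.0002, 0.4992, -0.8665]]
hole now [148.2   8.7  10.8] seat now [168.2   8.9  10.8]
delta tool mm [-0.1 -0.8 -1.8]
```

Call:
arm_command --plan '[0, 0, 2, 0, 0, 0, 2, 0, 0, 0, 2, 0, 0, 0, 0, 0]'

```text
time_s: 22.1
eef_pos: [0.5824, 0.0121, 0.1712]
eef_rot: [0.185, 0.693, 0.674, 0.18]
wrist_force: [0.4, 0.0, -3.1]
opening: 0.09
```

Call:
arm_command --plan '[0, 0, 2, 0, 0, 0, 2, 0, 0, 0, 0, 0]'

```text
time_s: 22.4
eef_pos: [0.5843, 0.0121, 0.1678]
eef_rot: [0.185, 0.692, 0.674, 0.18]
wrist_force: [0.4, -0.9, -2.7]
opening: 0.095
```

```bash
python3 s.py; python3 tgt.py 150 8.6 10 0
```

```text
{'time_s': 22.4, 'q': [-0.2474, -0.0839, 2.0747, 0.1819, 0.6471, -0.337], 'eef_pos': [0.5843, 0.0121, 0.1678], 'eef_rot': [0.1849, 0.6925, 0.6737, 0.1801], 'wrist_force': [0.4042, -0.9184, -2.7376], 'torque': [0.0177, 0.901, 0.0093], 'opening': 0.0954}
[[0.0275, 0.8664, 0.4986], [0.9996, -0.0239, -0.0135], [0.0003, 0.4988, -0.8667]]
hole now [137.9   8.5  10.7] seat now [157.9   8.8  10.7]
delta tool mm [ -0.1  -0.7 -12.1]
```

Call:
arm_command --plan '[0, 0, 2, 0, 0, 0, 2, 0, 0, 0, 0, 0]'

```text
time_s: 22.7
eef_pos: [0.5863, 0.012, 0.1643]
eef_rot: [0.185, 0.692, 0.674, 0.18]
wrist_force: [-1.4, 0.1, -3.9]
opening: 0.089
```

Call:
arm_command --plan '[0, 0, 1, 0, 0, 0, 1, 0, 0, 0, 0, 0]'

```text
time_s: 23.0
eef_pos: [0.5873, 0.012, 0.1628]
eef_rot: [0.185, 0.692, 0.674, 0.18]
wrist_force: [-2.4, 0.4, -4.5]
opening: 0.091
```

```bash
python3 s.py; python3 tgt.py 150 8.6 10 0
```

```text
{'time_s': 23.0, 'q': [-0.2458, -0.0684, 2.072, 0.1838, 0.634, -0.3386], 'eef_pos': [0.5873, 0.012, 0.1628], 'eef_rot': [0.1851, 0.6925, 0.6736, 0.1802], 'wrist_force': [-2.4273, 0.3888, -4.5265], 'torque': [0.018, 1.1122, 0.0166], 'opening': 0.0908}
[[0.0275, 0.8662, 0.4989], [0.9996, -0.0239, -0.0135], [0.0002, 0.4991, -0.8666]]
hole now [132.    8.4  10.9] seat now [152.    8.7  10.9]
delta tool mm [ -0.1  -0.9 -18. ]
```

Call:
arm_command --plan '[0, -1.5, 0, 0, 0, 0, 0, 0]'

```text
time_s: 23.2
eef_pos: [0.5865, 0.0119, 0.1627]
eef_rot: [0.186, 0.692, 0.673, 0.181]
wrist_force: [0.2, -0.1, -3.6]
opening: 0.093
```

Call:
arm_command --plan '[0, -0.5, 1, 0, 0, 0, 0, 0]'

```text
time_s: 23.4
eef_pos: [0.5865, 0.0119, 0.1614]
eef_rot: [0.186, 0.692, 0.674, 0.18]
wrist_force: [0.0, -0.1, -2.9]
opening: 0.094
```

Call:
arm_command --plan '[0, 0, 1, 0, 0, 0, 0, 0]'

```text
time_s: 23.6
eef_pos: [0.5868, 0.012, 0.1603]
eef_rot: [0.185, 0.692, 0.674, 0.18]
wrist_force: [0.4, -0.8, -3.0]
opening: 0.092
```

```bash
python3 s.py; python3 tgt.py 150 8.6 10 0
```

```text
{'time_s': 23.6, 'q': [-0.2462, -0.0658, 2.0756, 0.1859, 0.6274, -0.3412], 'eef_pos': [0.5868, 0.012, 0.1603], 'eef_rot': [0.1853, 0.6924, 0.6736, 0.1803], 'wrist_force': [0.4372, -0.7746, -3.0064], 'torque': [0.004, 0.6565, -0.0093], 'opening': 0.0925}
[[0.0276, 0.8659, 0.4994], [0.9996, -0.0239, -0.0137], [0.0001, 0.4996, -0.8663]]
hole now [130.1   8.4   9.2] seat now [150.1   8.7   9.2]
delta tool mm [ -0.    0.8 -19.9]
```

Call:
arm_command --plan '[0, 0, 1, 0, 0, 0, 0, 0]'

```text
time_s: 23.8
eef_pos: [0.5872, 0.012, 0.1593]
eef_rot: [0.185, 0.692, 0.674, 0.18]
wrist_force: [-0.2, 0.4, -1.8]
opening: 0.089
```

Call:
arm_command --plan '[0, 0, 1, 0, 0, 0, 0, 0]'

```text
time_s: 24.0
eef_pos: [0.5877, 0.012, 0.1584]
eef_rot: [0.185, 0.692, 0.674, 0.18]
wrist_force: [-0.3, 0.1, -3.4]
opening: 0.09
```

```bash
python3 s.py; python3 tgt.py 150 8.6 10 0
```

```text
{'time_s': 24.0, 'q': [-0.2457, -0.0604, 2.0747, 0.1865, 0.6231, -0.3418], 'eef_pos': [0.5877, 0.012, 0.1584], 'eef_rot': [0.1852, 0.6924, 0.6736, 0.1803], 'wrist_force': [-0.2582, 0.1324, -3.3869], 'torque': [0.0447, 0.6753, -0.0224], 'opening': 0.0897}
[[0.0275, 0.8661, 0.4991], [0.9996, -0.0239, -0.0136], [0.0002, 0.4993, -0.8664]]
hole now [128.1   8.4   9. ] seat now [148.1   8.7   9. ]
delta tool mm [ -0.1   1.  -21.9]
```

Call:
arm_command --plan '[0, 0, 1, 0, 0, 0, 0, 0]'

```text
time_s: 24.2
eef_pos: [0.5884, 0.0119, 0.1579]
eef_rot: [0.185, 0.692, 0.674, 0.18]
wrist_force: [-1.8, -0.2, -0.4]
opening: 0.092
```

Call:
arm_command --plan '[0, 0, 0.8, 0, 0, 0, 0, 0]'

```text
time_s: 24.4
eef_pos: [0.5889, 0.0119, 0.1578]
eef_rot: [0.186, 0.692, 0.674, 0.181]
wrist_force: [-6.2, 0.0, 5.0]
opening: 0.092
```

Call:
arm_command --plan '[0, 0, -0.6, 0, 0, 0, 0, 0, 0, 0, 0, 0]'

```text
time_s: 24.7
eef_pos: [0.5885, 0.0119, 0.1578]
eef_rot: [0.185, 0.692, 0.674, 0.18]
wrist_force: [-3.7, 0.0, 1.6]
opening: 0.091
```

```bash
python3 s.py;python3 tgt.py 150 8.6 10 0; python3 - <<'E'
from h import *
from bench import ctrl
import cv2
d={k:ctrl.camera(k) for k in("top","scene","wrist")};pickle.dump(d,open("l5.pkl","wb"))
def crop(n,x,y,w=100,h=75,s=4):
    return cv2.resize(d[n]["color"][y:y+h,x:x+w,::-1],None,fx=s,fy=s,interpolation=cv2.INTER_CUBIC)
A=np.vstack([np.hstack([crop("top",230,130),crop("scene",190,170)]),np.hstack([crop("wrist",170,100,200,150,2),crop("scene",150,120,200,150,2)])])
cv2.imwrite("pics/l5.png",A)
E
```

```text
{'time_s': 24.7, 'q': [-0.2454, -0.0577, 2.074, 0.1869, 0.6206, -0.3421], 'eef_pos': [0.5885, 0.0119, 0.1578], 'eef_rot': [0.1854, 0.6924, 0.6735, 0.1804], 'wrist_force': [-3.6785, 0.0102, 1.5536], 'torque': [0.0381, 0.8279, -0.0259], 'opening': 0.0909}
[[0.0276, 0.8658, 0.4996], [0.9996, -0.0239, -0.0137], [0.0001, 0.4998, -0.8661]]
hole now [127.1   8.3   9.4] seat now [147.1   8.6   9.4]
delta tool mm [ -0.    0.6 -22.9]
```

View pics/l5.png

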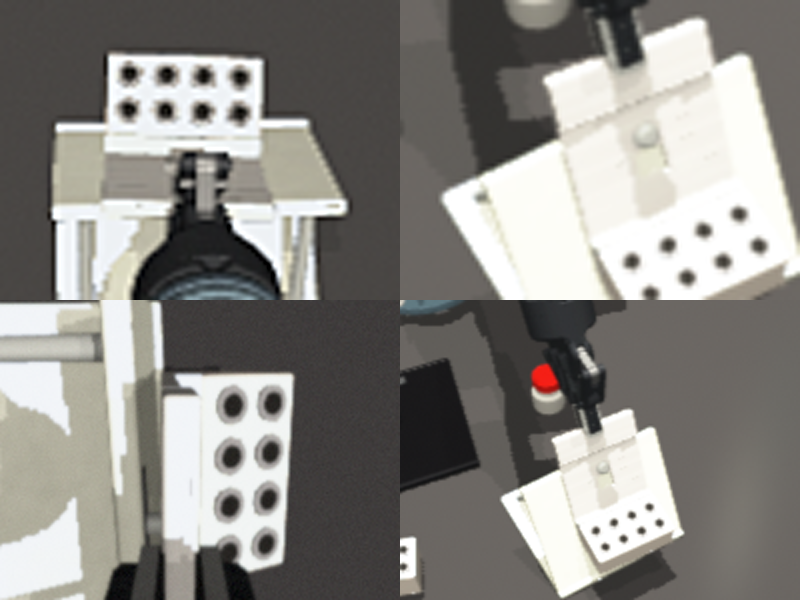

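Picture l5 shows the stud head in front of the plate at the top of the narrow slot, at (646,133), with the wide opening below it. I'll ease the load off the gripper, then open it.

Call:
arm_command --plan '[0, 0, -0.5, 0, 0, 0, 0, 0]'

```text
time_s: 25.05
eef_pos: [0.5881, 0.0119, 0.1578]
eef_rot: [0.185, 0.692, 0.674, 0.18]
wrist_force: [-0.6, 0.2, -2.5]
opening: 0.09
```

Call:
arm_command --plan '[0, 0, 0, 0, 0, 0, 0, 0, 0, 0, 0, 0, 0, 0, 0, 0, 0, 0, 0, 0]' --grip 0.4

```text
time_s: 25.55
eef_pos: [0.5883, 0.0119, 0.1582]
eef_rot: [0.185, 0.692, 0.674, 0.18]
wrist_force: [1.1, 0.4, 0.6]
opening: 0.395
```

Call:
arm_command --plan '[0, 0, -5, 0, 0, 0, -8, 0, 0, 0, -10, 0, 0, 0, -15, 0, 0, 0, -20, 0, 0, 0, -20, 0, 0, 0, -20, 0, 0, 0, -20, 0, 0, 0, -10, 0, 0, 0, 0, 0, 0, 0, 0, 0]'

```text
time_s: 26.65
eef_pos: [0.5241, 0.0136, 0.2688]
eef_rot: [0.185, 0.692, 0.674, 0.18]
wrist_force: [-0.3, -0.3, 0.2]
opening: 0.402
```

```bash
python3 s.py; python3 - <<'E'
from h import *
from bench import ctrl
import cv2
d={k:ctrl.camera(k) for k in("top","scene","wrist")};pickle.dump(d,open("l6.pkl","wb"))
def crop(n,x,y,w=100,h=75,s=4):
    return cv2.resize(d[n]["color"][y:y+h,x:x+w,::-1],None,fx=s,fy=s,interpolation=cv2.INTER_CUBIC)
A=np.vstack([np.hstack([crop("top",230,130),crop("scene",190,170)]),np.hstack([cv2.resize(d["wrist"]["color"][:,:,::-1],(400,300)),cv2.resize(d["scene"]["color"][:,:,::-1],(400,300))])])
cv2.imwrite("pics/l6.png",A)
E
```

```text
{'time_s': 26.65, 'q': [-0.2866, -0.3798, 2.0924, 0.1607, 0.9265, -0.3226], 'eef_pos': [0.5241, 0.0136, 0.2688], 'eef_rot': [0.1854, 0.6924, 0.6735, 0.1804], 'wrist_force': [-0.3095, -0.3409, 0.1978], 'torque': [-0.0282, 0.2432, 0.034], 'opening': 0.4016}
[[0.0277, 0.8658, 0.4995], [0.9996, -0.024, -0.0138], [0.0, 0.4997, -0.8662]]
```

View pics/l6.png

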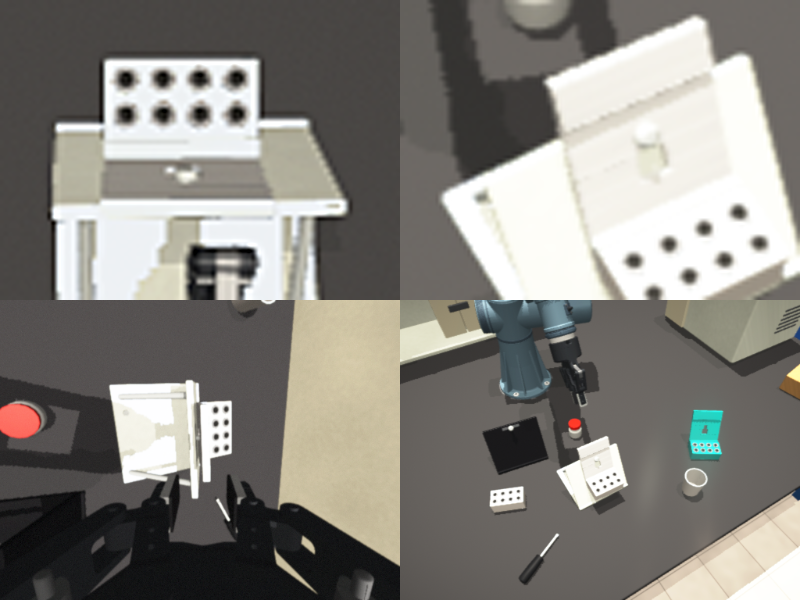

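The caddy hangs straight: in the top view its front edge is level at (105–260, 60). The head sits at the slot top at (646,133) in the scene crop. I'll check that it stays still and that the bystanders haven't moved, then hand in.

Call:
arm_command --plan '[0, 0, 0, 0, 0, 0, 0, 0, 0, 0, 0, 0, 0, 0, 0, 0, 0, 0, 0, 0]'

```text
time_s: 27.3
eef_pos: [0.5242, 0.0137, 0.2689]
eef_rot: [0.185, 0.692, 0.674, 0.18]
wrist_force: [-0.5, -1.0, -0.4]
opening: 0.402
```

```bash
python3 - <<'E'
from h import *
from bench import ctrl
d=pickle.load(open("l6.pkl","rb"));d0=pickle.load(open("cams.pkl","rb"))
c=ctrl.camera("scene")["color"].astype(int)
print("still diff", abs(c-d["scene"]["color"])[165:265,190:310].mean(), abs(c-d["scene"]["color"])[165:265,190:310].max())
for nm,(x,y,w,h) in {"rack":(110,235,55,40),"cup":(358,210,40,45),"driver":(145,290,65,75),"turq":(365,135,55,75),"jar":(210,148,28,32)}.items():
    a=abs(c-d0["scene"]["color"])[y:y+h,x:x+w];print(nm,a.mean().round(2),a.max())
print(ctrl.hand_in())
E
```

```text
still diff 0.26811111111111113 28
rack 17.1 34
cup 22.69 34
driver 18.02 34
turq 19.86 56
jar 19.08 33
the job is handed in; nothing more can be done
None
```

The caddy is hanging on the stud of the white panel, with the neck at the top of the narrow slot, and the job was handed in at about 27 s of the 58 s.

**How it was done:**
- **Tool tilt:** moves can't tilt the tool directly, so I tilted it 30° by pushing the arm to the limit of its reach. I then pinched the caddy's rim with the fingers pointing down the plate.
- **Regrip:** the first grip left the caddy rolled about 2°. I set it back down near its own spot and regripped it flush.
- **Hanging:** I passed the stud's head through the wide opening and lowered the plate until the neck took the weight. Contact peaked at about 10 N. I eased that off, opened the gripper and backed away.

**Last checks:**
- **Hanging:** the last pictures show the head in front of the plate at the slot top, and the caddy level and clear of the bench. Between two pictures about 0.6 s apart the caddy region barely changed (mean difference 0.27 grey levels), and the gripper touched nothing.
- **Bystanders:** the automatic comparison with the first picture didn't settle this. Every patch differed by a similar 17–23 grey levels on average, which looks like a brightness change. By eye, the rack, jar, cup, screwdriver, turquoise caddy and black stand are in their original places.

**Disagreements:**
- **Stud height:** the camera estimates differed by up to 6 mm, so I settled it by feel. The head rubbed the lower edge of the opening once, at about 4 N, and moving 1 mm down cleared it.
- **Joint 3:** while tilting the tool, joint 3 read 0.298–0.300 against its 0.3 limit. I took that as resting on the stop, and nothing flagged it.

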